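# Discard the capless culture tube, then hold the rack up for inspection

### The job

One of the four tubes in the rack has lost its cap: while the rack stands on the bench, pull that tube out and drop it into the steel discard pan. Then pick the rack up by its carrying bar, with the three capped tubes still standing in it, and hold it steady and level at least 12 cm above the bench, as if for inspection; finish while still holding it there in the air. Leave the dishes, the tip box and the jar where they are, and never tip the rack.

Things in the scene. Friction and masses are not known exactly. Their poses are not given: they have to be found in the camera images.
- rack: loose blue plastic tube rack, 0.2 to 0.4 kg empty: two drilled plates 130 (x) by 100 mm (y) with end walls, the upper one's top at 62 mm; four 19 mm holes at x = +-40, y = +-32 mm, a tube in each, foot 6 mm above the rack's underside. A carrying bar (rack_bar) runs along x over the middle. Origin: centre of the underside; z up.
- rack_bar (a point): middle of the carrying bar, 115 mm above the rack's underside; axes as the rack's. Bar 90 mm long (x), 12 mm wide (y), 14 mm tall (top at 122 mm), on two posts 10 mm square at x = +-40 mm, free underneath between them down to the upper plate. Gripped here the rack hangs nearly balanced.
- capless: the tube without a cap: amber glass, open dark mouth, 16 mm in diameter (17 mm at the rim), 100 mm long, so 18 mm lower than the capped tubes. Starts upright in any of the rack's four holes, top 106 mm above the bench, 44 mm of it above the upper plate; about 25 g. Origin: centre of its foot, z along the tube to its mouth.
- tube_a: capped tube: amber glass tube, 16 mm in diameter and 100 mm long, with a white ribbed push cap (21 mm in diameter, from 90 to 118 mm above the tube's foot); stands upright in one of the rack's four holes. Mass about 25 g. Origin: centre of its foot, z up along the tube.
- tube_b: capped tube: amber glass tube, 16 mm in diameter and 100 mm long, with a white ribbed push cap (21 mm in diameter, from 90 to 118 mm above the tube's foot); stands upright in one of the rack's four holes. Mass about 25 g. Origin: centre of its foot, z up along the tube.
- tube_c: capped tube: amber glass tube, 16 mm in diameter and 100 mm long, with a white ribbed push cap (21 mm in diameter, from 90 to 118 mm above the tube's foot); stands upright in one of the rack's four holes. Mass about 25 g. Origin: centre of its foot, z up along the tube.
- pan: open stainless steel discard pan, fixed to the bench, 150 mm (x) by 190 mm (y) outside, walls 4 mm thick and 75 mm high, floor 4 mm thick. Stands on the other side of the bench from the rack (either may be left or right). Origin: centre of its underside; z up.
- dishes: bystander: a block of three stacked round dishes, 90 mm in diameter, 45 mm high. Origin: centre of the underside.
- tipbox: bystander: closed pipette-tip box, 85 by 120 mm, 64 mm high. Origin: centre of the underside.
- jar: bystander: closed jar, 64 mm in diameter, 90 mm high. Origin: centre of the underside.
Not all that is in view belongs to the job. What is shaped like the pan but black or brown is not meant.

How it is judged:
On the way, in this order (a step that is already met when the one before it is completed fails the run):
1. the capless tube lies released in the discard pan, the rack still standing on the bench (x of capless in the frame of pan between -0.074 and 0.074 m and y of capless in the frame of pan between -0.094 and 0.094 m and z of capless in the frame of pan below 0.095 m and contact force between capless and the fingers below 0.1 N and contact force between capless and pan above 0.02 N and linear speed of capless below 0.05 m/s and height (world z) of rack below 0.02 m), for 0.2 s.
2. the rack is held by the fingers, level and steady, at least 12 cm up, with its three capped tubes (height (world z) of rack above 0.115 m and angle between rack's own z axis and vertical below 0.12 rad and contact force between rack and the fingers above 2 N and linear speed of rack below 0.03 m/s and angular speed of rack below 0.2 rad/s and contact force between rack and pan below 0.1 N and x of tube_a in the frame of rack between -0.05 and 0.05 m and y of tube_a in the frame of rack between -0.042 and 0.042 m and z of each of tube_a, tube_b, tube_c in the frame of rack below 0.016 m and angle between the z axis of each of tube_a, tube_b, tube_c and the z axis of rack, either way round below 0.2 rad and x of tube_b in the frame of rack between -0.05 and 0.05 m and y of tube_b in the frame of rack between -0.042 and 0.042 m and x of tube_c in the frame of rack between -0.05 and 0.05 m and y of tube_c in the frame of rack between -0.042 and 0.042 m), for 1 s.
At the end, for the whole second after the job is handed in: Fingers hold the rack (over 2 N), underside 115 mm or more above the bench, within 0.12 rad of level, under 30 mm/s and 0.2 rad/s, not touching the pan; the three capped tubes stand in its holes; the capless tube lies released and at rest in the pan (all of step 2 and x of capless in the frame of pan between -0.074 and 0.074 m and y of capless in the frame of pan between -0.094 and 0.094 m and z of capless in the frame of pan below 0.095 m and contact force between capless and the fingers below 0.1 N and contact force between capless and pan above 0.02 N and linear speed of capless below 0.05 m/s); the arm keeps its last pose, push and grip.
It fails at once if the rack is tipped (more than 0.4 rad) (angle between rack's own z axis and vertical above 0.4 rad).
It fails at once if a bystander is moved more than 30 mm (distance of any of dishes, tipbox, jar from where it was at the start of the episode above 0.03 m).
It also fails if it takes over 64 s, if anything falls off the work surface, if the arm or the gripper's body presses on something with over 40 N, if the wrist force passes 120 N, or if a joint passes its speed limit or range.

### The arm

A 6-joint arm with a two-finger parallel gripper is mounted at the origin on the work surface. World frame = base frame: x ahead of the robot, y to its left, z up, the work surface at z = 0. Lengths are in m, angles in rad, forces in N, time in s.
With the tool pointing down it reaches from about 0.375 to 0.9 m from the base axis. Payload 3.1 kg.
Tool frame: the origin (TCP) lies at the very end of the fingers, on their centre line; the grasp point (between the pads) lies 19 mm behind it (manip.tcp_to_grasp is the distance from the TCP to the grasp point, in m); z points along the fingers, y is the line along which they close (so a half turn about z gives the same grasp; the last joint's range is limited). The gripper opens to 85 mm and grips with 20 to 120 N. Pads are 22 mm wide; open, the fingers measure 114 mm over their backs; the gripper's body (76 mm by 85 mm) begins 54 mm behind the grasp point. The pads swing forward as they close: fully open they stand 13 mm farther back than shut.
Start: joints at [1.065, 0.527, 1.433, -0, 1.181, -0.178], TCP at [0.201, 0.592, 0.231] pointing down, gripper open.
Joint ranges: [-3.08, 3.08], [-0.75, 2.2], [0.22, 2.44], [-1.43, 4.57], [0, 2.65], [-2.85, 2.85]. Speed limits (rad/s): [2.79, 2.79, 3.14, 3.14, 3.14, 3.14].

### API

Orientations are given as a unit quaternion [x, y, z, w].
In Python, from station import manip gives the robot as it stands. The module is installed in compiled form; this text tells all that it offers.
- The arm moves only by the tool step_arm, never from a script. Its argument "commands" is one flat list of numbers, 6 for each row, row after row: the shift along the tool's x, y, z in m, then the turn, a rotation vector about the tool's x, y, z in degrees. A call has exactly 10 rows; each row is the pose to reach, as a shift and turn from the pose commanded when the call began, along the tool's axes at that moment; what a row does not reach only later rows make up. A row lasts 1/10 s, in which the tool goes at most 50 mm and 8.59 degrees, less where a joint would pass 70% of its speed; a pose out of reach is approached as far as the arm can. A call with a gripper value outside its range is refused whole. "jaw" is the opening in per cent of the stroke, from 0 (shut) to 100 (fully open), set as the call begins (left out, the last holds). The fingers move at their own pace and stop on an object; "grip_force" is the grip in N (left out, the last holds). Time passes only in rows, so rows that repeat a pose let the fingers close, or fill a call up. It gives the time, the measured TCP pose, the force, the opening and the grip force at its end, in the units of the state.
- manip.sense(): the state, without advancing time (a new reading comes with each control period).
- manip.snapshot(name): name is "scene" or "top" or "wrist"; returns a dict with "pixels" (400x640x3 uint8, blue, green, red), "fx", "fy", "cx", "cy" (pixels), "R" (3x3) and "t" (3): a world point X has camera coordinates R X + t; the wrist camera has in their place "mount" (4x4, takes a point from camera to tool coordinates, whose origin is the TCP and whose axes are the flange's). Camera axes: x right, y down, z forward; pixel columns grow to the right and rows downward; lengths in m; the calibration is good to about 2 mm. A picture is of the moment at which its call begins: read the wrist's pose just before it. There is no depth.
- manip.sign_off(): hands the job in; it is judged then, once.
The state is a dict: "t": time; "q": joint angles; "qd": joint speeds; "tau": joint torques, N m; "tcp_pos": TCP position; "tool_rot": TCP orientation; "force": force on the tool from outside, world axes, zero at the start; "ft_torque": the same for the moment, N m; "finger_gap": opening from 0.0 (shut) to 1.0 (fully open); "gripper_force": force on a finger pad.
Only numpy, scipy, OpenCV 4.12 (cv2) and the standard library are available. Lean on these libraries where they do the work, as an engineer would, in place of code of your own. Each camera call takes 0.05 s, during which the arm holds its last target. There are 200 camera calls.

## Working session

There is one attempt and no reset: what is moved stays moved. The work goes in short steps, Python scripts to look and compute and a tool call to move; the robot and the scene stay as the last step left them, time stands still between calls to the robot, and variables do not carry over. Pictures are saved under pics/ and viewed, at most 10 in all, crops included, and the job is handed in when it is done.

Besides the shell and the picture viewer there is one more tool, called after ">>>" by a JSON object that holds its "op" and its "data". step_arm: Moves the arm, as the interface text tells. Its arguments: {"type":"object","properties":{"commands":{"type":"array","items":{"type":"number"}},"jaw":{"type":"number"},"grip_force":{"type":"number"}},"required":["commands"]}

```bash
mkdir -p pics; cat > h.py <<'E'
import numpy as np, cv2
from station import manip
from scipy.spatial.transform import Rotation as Ro
def snap(n):
    s=manip.sense(); d=manip.snapshot(n)
    if n=="wrist":
        T=np.eye(4);T[:3,:3]=Ro.from_quat(s["tool_rot"]).as_matrix();T[:3,3]=s["tcp_pos"]
        M=T@np.array(d["mount"]); C=M[:3,3];Rw=M[:3,:3]
    else:
        R=np.array(d["R"]);Rw=R.T;C=-R.T@np.array(d["t"])
    d["C"]=C;d["Rw"]=Rw;return d
def ray(d,u,v,z):
    r=d["Rw"]@np.array([(u-d["cx"])/d["fx"],(v-d["cy"])/d["fy"],1]);return d["C"]+r*(z-d["C"][2])/r[2]
def proj(d,X):
    c=d["Rw"].T@(np.array(X)-d["C"]);return d["fx"]*c[0]/c[2]+d["cx"],d["fy"]*c[1]/c[2]+d["cy"]
E
python3 - <<'E'
from h import *
for n in("top","scene"):
    d=snap(n);cv2.imwrite(f"pics/{n}0.png",d["pixels"]);print(n,d["C"],d["fx"],np.round(d["Rw"],2).tolist())
s=manip.sense();print(s)
E
```

```text
top [ 0.37999475 -0.01305465  1.09686662] 365.35047348772315 [[0.0, -0.98, 0.18], [-1.0, 0.0, 0.02], [-0.02, -0.18, -0.98]]
scene [1.51738501 0.38397117 0.90631469] 460.3070700548917 [[-0.38, 0.57, -0.73], [0.92, 0.24, -0.29], [0.01, -0.79, -0.62]]
{'t': 0.1, 'q': array([ 1.06447865e+00,  5.28355699e-01,  1.43375623e+00,  1.35054945e-05,
        1.18140263e+00, -1.78513352e-01]), 'qd': array([ 1.41925077e-03, -1.25145693e-06, -1.83499002e-03,  8.94622767e-04,
        3.79242306e-04,  1.29616544e-03]), 'tau': array([-1.25135293e-04, -4.43304849e+01, -1.78584731e+01, -2.35177349e-04,
        3.88741406e-03, -2.21922299e-06]), 'tcp_pos': array([0.20089304, 0.5911659 , 0.23044793]), 'tool_rot': array([ 1.63171764e-01,  9.86597209e-01, -9.03066386e-04, -3.28533952e-04]), 'force': array([-0.50738204,  0.44368802,  0.48989859]), 'ft_torque': array([ 0.02255161, -0.02554731, -0.02686298]), 'gripper_force': 0.0, 'finger_gap': 0.9988452050646786}
```

View pics/top0.png

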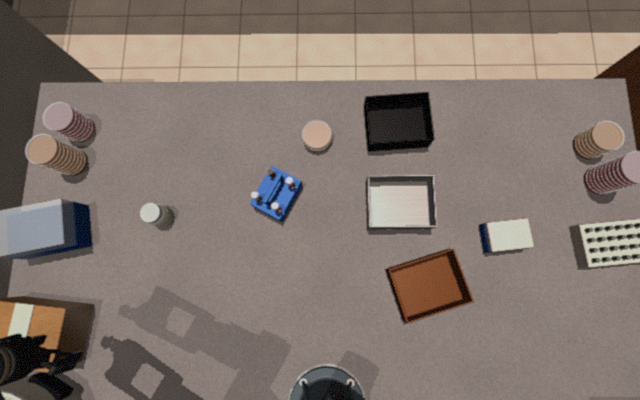

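View pics/scene0.png

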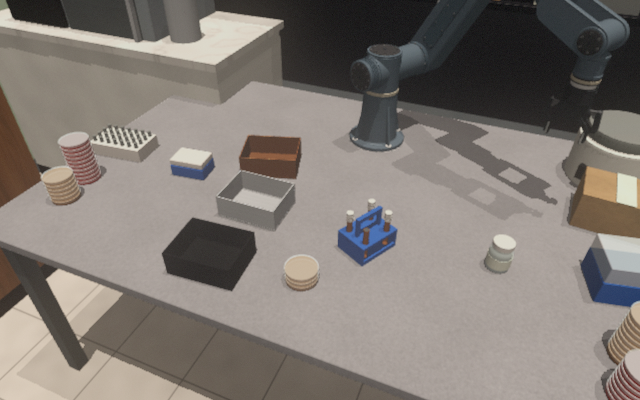

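The top view shows the blue rack at about (276,195), with caps near (255,196), (275,206) and (290,182). The dark open tube is near (272,173). The steel pan is at (402,203), with the black and brown lookalikes beside it. The dishes are at (317,136) and the jar at (155,213). The scene view agrees, with the uncapped tube at (366,237).

```bash
cat > m.py <<'E'
from h import *
d=snap("top");im=d["pixels"];hsv=cv2.cvtColor(im,cv2.COLOR_BGR2HSV)
b=cv2.inRange(hsv,(100,140,60),(130,255,255));b[:,:230]=0;b[:,320:]=0
w=cv2.inRange(hsv,(0,0,150),(180,70,255));w[:,:245]=0;w[:,310:]=0;w[:160]=0;w[225:]=0
for c in cv2.findContours(w,0,2)[0]:
    (u,v),r=cv2.minEnclosingCircle(c)
    if cv2.contourArea(c)>3: print("cap",u,v,r,np.round(ray(d,u,v,.124),3))
# steel pan: rim
p=cv2.inRange(hsv,(0,0,110),(180,255,255))[165:240,355:450]
for n,(u,v) in dict(pa=(368,177),pb=(435,177),pc=(437,228),pd=(369,229)).items(): print(n,np.round(ray(d,u,v,.075),3))
for n,(u,v,z) in dict(dish=(317,134,.045),jar=(151,211,.09),open=(272,172,.106)).items(): print(n,np.round(ray(d,u,v,z),3))
s=snap("scene")
A=cv2.resize(im[155:235,235:315],(400,400),interpolation=2);B=cv2.resize(s["pixels"][190:270,325:405],(400,400),interpolation=2)
cv2.imwrite("pics/crop.png",np.hstack([A,B]))
E
python3 m.py
```

```text
cap 274.5 205.5 3.8079864978790283 [0.542 0.14  0.124]
cap 254.10714721679688 194.42857360839844 4.146800518035889 [0.573 0.197 0.124]
cap 289.0 180.5 4.031229019165039 [0.612 0.102 0.124]
pa [ 0.633 -0.119  0.075]
pb [ 0.633 -0.31   0.075]
pc [ 0.487 -0.308  0.075]
pd [ 0.484 -0.119  0.075]
dish [0.775 0.03  0.045]
jar [0.532 0.494 0.09 ]
open [0.64  0.153 0.106]
```

View pics/crop.png

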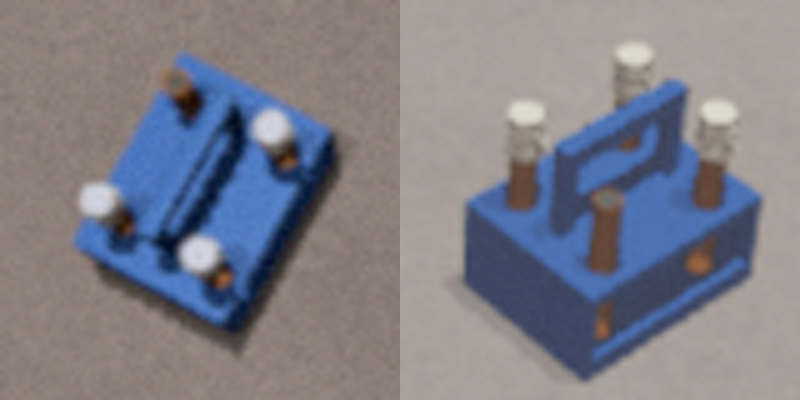

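The crop confirms that the open tube is in the far-left hole, with its mouth at about (270,171) in the top image. The other three tubes have caps. The cap spacings come out at 80 × 65 mm, as they should. The rack centre is about (0.593, 0.150), with its x axis at −28.5°, and the open tube is at about (0.643, 0.159).

```bash
cat >> h.py <<'E'
def go(x,y,z,yaw):  # yaw: world angle (deg) of tool y; tool down
    s=manip.sense();R=Ro.from_quat(s["tool_rot"]);a=np.radians(yaw)
    Y=np.array([np.cos(a),np.sin(a),0]);Z=np.array([0,0,-1.]);T=np.c_[np.cross(Y,Z),Y,Z]
    print("shift",np.round(R.inv().apply(np.array([x,y,z])-s["tcp_pos"]),4),"turn",np.round((R.inv()*Ro.from_matrix(T)).as_rotvec(degrees=True),2),"tcp",np.round(s["tcp_pos"],4),"t",s["t"])
E
python3 -c "
from h import *
go(.643,.159,.28,-28.5)
d=snap('wrist');print(np.round(d['C'],3),np.round(d['Rw'],2).tolist(),np.round(d['mount'],3).tolist())"
```

```text
shift [-0.5577 -0.2671 -0.0491] turn [-7.000e-02  6.000e-02  9.972e+01] tcp [0.201  0.5913 0.2307] t 0.2
[0.125 0.617 0.375] [[0.32, 0.9, 0.3], [0.95, -0.31, -0.1], [-0.0, 0.31, -0.95]] [[0.0, -0.95, -0.314, 0.08], [1.0, 0.0, -0.0, 0.0], [0.0, -0.314, 0.95, -0.144], [0.0, 0.0, 0.0, 1.0]]
```

>>> {"op": "step_arm", "data": {"commands": [-0.558, -0.267, -0.049, 0, 0, 99.7, -0.558, -0.267, -0.049, 0, 0, 99.7, -0.558, -0.267, -0.049, 0, 0, 99.7, -0.558, -0.267, -0.049, 0, 0, 99.7, -0.558, -0.267, -0.049, 0, 0, 99.7, -0.558, -0.267, -0.049, 0, 0, 99.7, -0.558, -0.267, -0.049, 0, 0, 99.7, -0.558, -0.267, -0.049, 0, 0, 99.7, -0.558, -0.267, -0.049, 0, 0, 99.7, -0.558, -0.267, -0.049, 0, 0, 99.7], "jaw": 55, "grip_force": 25}}

```text
t: 1.25
tcp_pos: [0.5587, 0.2416, 0.271]
tool_rot: [0.794, 0.608, 0.0, -0.0]
force: [-0.2, 0.9, 0.4]
finger_gap: 0.55
gripper_force: 0.0
```

```bash
python3 -c "
from h import *
go(.643,.159,.28,-28.5);print(manip.sense()['qd'].round(2),manip.sense()['q'].round(2))"
```

```text
shift [-0.0578  0.1029 -0.0091] turn [-1.000e-02 -1.000e-02  1.341e+01] tcp [0.5587 0.2416 0.271 ] t 1.25
[-0.72  0.21 -0.49  0.01  0.27  0.77] [0.22 0.46 1.43 0.   1.25 0.49]
```

>>> {"op": "step_arm", "data": {"commands": [-0.05, 0.09, -0.009, 0, 0, 13.5, -0.05, 0.09, -0.009, 0, 0, 13.5, -0.05, 0.09, -0.009, 0, 0, 13.5, -0.05, 0.09, -0.009, 0, 0, 13.5, -0.05, 0.09, -0.009, 0, 0, 13.5, -0.05, 0.09, -0.009, 0, 0, 13.5, -0.05, 0.09, -0.009, 0, 0, 13.5, -0.05, 0.09, -0.009, 0, 0, 13.5, -0.05, 0.09, -0.009, 0, 0, 13.5, -0.05, 0.09, -0.009, 0, 0, 13.5]}}

```text
t: 2.25
tcp_pos: [0.6318, 0.1724, 0.2799]
tool_rot: [0.858, 0.514, 0.0, 0.0]
force: [0.2, 0.8, 0.5]
finger_gap: 0.554
gripper_force: 0.0
```

```bash
python3 - <<'E'
from h import *
go(.643,.159,.28,-28.5)
d=snap("wrist");cv2.imwrite("pics/w1.png",d["pixels"])
print("pred mouth",proj(d,(.643,.159,.106)),"caps",[proj(d,(x,y,.124)) for x,y in((.542,.14),(.573,.197),(.612,.102))],"bar",proj(d,(.5925,.1495,.122)))
E
```

```text
shift [-0.0065  0.0162 -0.0001] turn [ 0.   -0.    0.31] tcp [0.6318 0.1724 0.2799] t 2.25
pred mouth (np.float64(336.30360512487334), np.float64(175.7931377274557)) caps [(np.float64(253.10789665271523), np.float64(245.29220653874057)), (np.float64(249.20698955137254), np.float64(180.5838094884881)), (np.float64(335.72019074944035), np.float64(245.6995037904189))] bar (np.float64(293.9916699088862), np.float64(213.3898529578553))
```

View pics/w1.png

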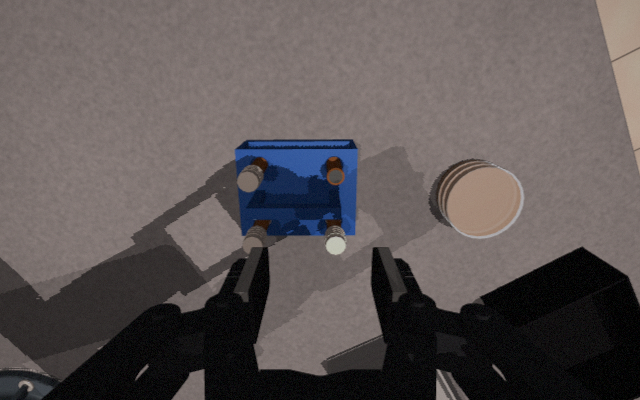

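The wrist view shows the dark mouth at about (335.5,178), against a prediction of (336,176). The caps match their predictions too, and the rack is aligned with the tool. I'll centre over the mouth and descend.

>>> {"op": "step_arm", "data": {"commands": [-0.008, 0.016, 0, 0, 0, 0.3, -0.008, 0.016, 0, 0, 0, 0.3, -0.008, 0.016, 0.03, 0, 0, 0.3, -0.008, 0.016, 0.06, 0, 0, 0.3, -0.008, 0.016, 0.09, 0, 0, 0.3, -0.008, 0.016, 0.12, 0, 0, 0.3, -0.008, 0.016, 0.15, 0, 0, 0.3, -0.008, 0.016, 0.18, 0, 0, 0.3, -0.008, 0.016, 0.207, 0, 0, 0.3, -0.008, 0.016, 0.207, 0, 0, 0.3]}}

```text
t: 3.3
tcp_pos: [0.6393, 0.1565, 0.0685]
tool_rot: [0.86, 0.511, -0.004, -0.002]
force: [-1.0, 0.3, -0.1]
finger_gap: 0.553
gripper_force: 0.0
```

```bash
python3 - <<'E'
from h import *
go(.643,.159,.072,-28.5)
d=snap("wrist");cv2.imwrite("pics/w2.png",d["pixels"])
E
```

```text
shift [ 0.0039  0.002  -0.0035] turn [-0.43  0.28 -0.08] tcp [0.6393 0.1565 0.0685] t 3.3
```

View pics/w2.png

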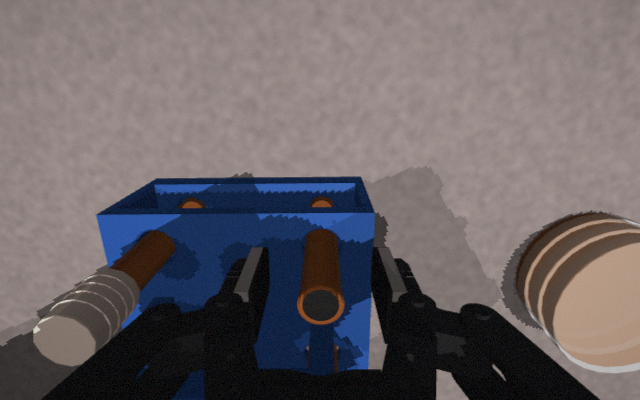

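The tube stands centred between the fingers, with its mouth at (321,306). I'll check its depth in the pads' x direction.

```bash
python3 - <<'E'
from h import *
d=snap("wrist");m=ray(d,321,306,.106);print(m);go(m[0],m[1],.072,-28.5)
E
```

```text
[0.6422529  0.15674035 0.106     ]
shift [-0.0004 -0.0002  0.0007] turn [-0.02  0.01 -0.06] tcp [0.6426 0.157  0.0727] t 3.4
```

>>> {"op": "step_arm", "data": {"commands": [0, 0, 0, 0, 0, 0, 0, 0, 0, 0, 0, 0, 0, 0, 0, 0, 0, 0, 0, 0, 0, 0, 0, 0, 0, 0, 0, 0, 0, 0, 0, 0, 0, 0, 0, 0, 0, 0, 0, 0, 0, 0, 0, 0, 0, 0, 0, 0, 0, 0, -0.005, 0, 0, 0, 0, 0, -0.01, 0, 0, 0], "jaw": 5, "grip_force": 30}}

```text
t: 4.4
tcp_pos: [0.6422, 0.1574, 0.0832]
tool_rot: [0.859, 0.511, 0.0, 0.0]
force: [-0.6, -0.2, -1.2]
finger_gap: 0.178
gripper_force: 29.2
```

>>> {"op": "step_arm", "data": {"commands": [0, 0, -0.02, 0, 0, 0, 0, 0, -0.04, 0, 0, 0, 0, 0, -0.06, 0, 0, 0, 0, 0, -0.08, 0, 0, 0, 0, 0, -0.1, 0, 0, 0, 0, 0, -0.12, 0, 0, 0, 0, 0, -0.14, 0, 0, 0, 0, 0, -0.16, 0, 0, 0, 0, 0, -0.175, 0, 0, 0, 0, 0, -0.175, 0, 0, 0]}}

```text
t: 5.4
tcp_pos: [0.6437, 0.1576, 0.2607]
tool_rot: [0.859, 0.511, 0.003, 0.001]
force: [-0.1, -0.9, 0.5]
finger_gap: 0.175
gripper_force: 29.2
```

```bash
python3 - <<'E'
from h import *
go(.56,-.214,.25,-28.5)
d=snap("scene");cv2.imwrite("pics/s2.png",d["pixels"][60:340,150:550])
E
```

```text
shift [-0.3665  0.1038  0.0101] turn [ 0.28 -0.18 -0.02] tcp [0.6437 0.1576 0.2607] t 5.4
```

View pics/s2.png

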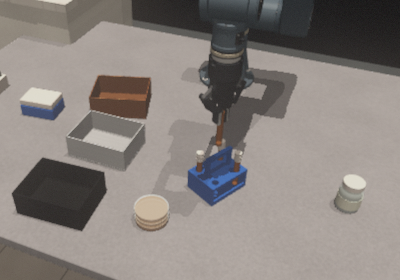

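The tube is held clear of the rack (upper centre), and the rack still stands with its caps. Next I carry the tube over to the pan.

>>> {"op": "step_arm", "data": {"commands": [-0.037, 0.01, 0, 0, 0, 0, -0.073, 0.02, 0, 0, 0, 0, -0.11, 0.031, 0, 0, 0, 0, -0.147, 0.042, 0, 0, 0, 0, -0.183, 0.052, 0, 0, 0, 0, -0.22, 0.062, 0, 0, 0, 0, -0.257, 0.073, 0, 0, 0, 0, -0.293, 0.083, 0, 0, 0, 0, -0.33, 0.093, 0, 0, 0, 0, -0.366, 0.104, 0, 0, 0, 0]}}

```text
t: 6.45
tcp_pos: [0.5574, -0.2148, 0.2563]
tool_rot: [0.86, 0.511, -0.001, -0.001]
force: [0.6, -0.8, -0.7]
finger_gap: 0.178
gripper_force: 29.2
```

>>> {"op": "step_arm", "data": {"commands": [0, 0, 0, 0, 0, 0, 0, 0, 0, 0, 0, 0, 0, 0, 0.03, 0, 0, 0, 0, 0, 0.06, 0, 0, 0, 0, 0, 0.09, 0, 0, 0, 0, 0, 0.12, 0, 0, 0, 0, 0, 0.15, 0, 0, 0, 0, 0, 0.165, 0, 0, 0, 0, 0, 0.17, 0, 0, 0, 0, 0, 0.17, 0, 0, 0]}}

```text
t: 7.45
tcp_pos: [0.5586, -0.2123, 0.087]
tool_rot: [0.859, 0.512, -0.0, -0.001]
force: [-0.2, -0.5, -0.4]
finger_gap: 0.175
gripper_force: 29.3
```

```bash
python3 - <<'E'
from h import *
go(.56,-.214,.085,-28.5);print(manip.sense()["force"],manip.sense()["finger_gap"])
E
```

```text
shift [-0.0009  0.0021  0.0019] turn [-0.13 -0.02  0.06] tcp [ 0.5586 -0.2123  0.087 ] t 7.45
[-0.16668009 -0.47148159 -0.44756438] 0.17546729538905198
```

>>> {"op": "step_arm", "data": {"commands": [0, 0, 0.005, 0, 0, 0, 0, 0, 0.005, 0, 0, 0, 0, 0, 0.005, 0, 0, 0, 0, 0, 0.005, 0, 0, 0, 0, 0, 0.005, 0, 0, 0, 0, 0, 0.005, 0, 0, 0, 0, 0, 0.005, 0, 0, 0, 0, 0, 0.005, 0, 0, 0, 0, 0, -0.01, 0, 0, 0, 0, 0, -0.03, 0, 0, 0], "jaw": 60}}

```text
t: 8.45
tcp_pos: [0.5579, -0.2133, 0.117]
tool_rot: [0.86, 0.511, -0.001, -0.001]
force: [0.4, -0.5, 0.0]
finger_gap: 0.602
gripper_force: 0.0
```

>>> {"op": "step_arm", "data": {"commands": [0, 0, -0.02, 0, 0, 0, 0, 0, -0.04, 0, 0, 0, 0, 0, -0.06, 0, 0, 0, 0, 0, -0.08, 0, 0, 0, 0, 0, -0.1, 0, 0, 0, 0, 0, -0.12, 0, 0, 0, 0, 0, -0.14, 0, 0, 0, 0, 0, -0.16, 0, 0, 0, 0, 0, -0.16, 0, 0, 0, 0, 0, -0.16, 0, 0, 0]}}

```text
t: 9.45
tcp_pos: [0.5586, -0.2137, 0.2776]
tool_rot: [0.86, 0.511, 0.0, 0.0]
force: [-1.0, -0.6, -0.8]
finger_gap: 0.602
gripper_force: 0.0
```

```bash
python3 - <<'E'
from h import *
go(.5925,.1495,.27,61.5)
d=snap("wrist");cv2.imwrite("pics/w3.png",d["pixels"])
E
```

```text
shift [ 0.3353 -0.1437  0.0075] turn [  0.     0.   -90.03] tcp [ 0.5586 -0.2137  0.2776] t 9.45
```

View pics/w3.png

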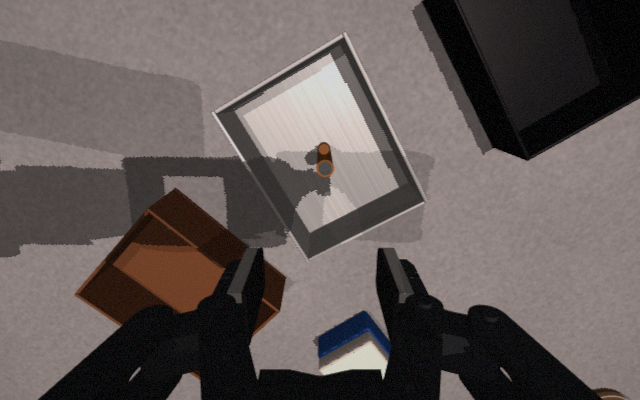

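The tube stands upright in the steel pan at (325,160), well inside the walls and released. Now I move to the carrying bar.

>>> {"op": "step_arm", "data": {"commands": [0.034, -0.014, 0, 0, 0, -8.5, 0.067, -0.029, 0, 0, 0, -17, 0.1, -0.043, 0, 0, 0, -25.5, 0.134, -0.057, 0, 0, 0, -34, 0.168, -0.072, 0, 0, 0, -42.5, 0.2, -0.086, 0, 0, 0, -51, 0.235, -0.1, 0, 0, 0, -59.5, 0.268, -0.115, 0, 0, 0, -68, 0.3, -0.13, 0, 0, 0, -76.5, 0.335, -0.144, 0, 0, 0, -85]}}

```text
t: 10.5
tcp_pos: [0.5911, 0.1505, 0.2758]
tool_rot: [0.286, 0.958, -0.001, -0.002]
force: [-0.3, -0.2, -0.4]
finger_gap: 0.598
gripper_force: 0.0
```

>>> {"op": "step_arm", "data": {"commands": [0, 0, 0, 0, 0, -5, 0, 0, 0, 0, 0, -5, 0, 0, 0, 0, 0, -5, 0, 0, 0, 0, 0, -5, 0, 0, 0, 0, 0, -5, 0, 0, 0, 0, 0, -5, 0, 0, 0, 0, 0, -5, 0, 0, 0, 0, 0, -5, 0, 0, 0, 0, 0, -5, 0, 0, 0, 0, 0, -5]}}

```text
t: 11.5
tcp_pos: [0.5923, 0.1493, 0.2778]
tool_rot: [0.246, 0.969, 0.0, 0.0]
force: [0.8, 0.1, 0.3]
finger_gap: 0.601
gripper_force: 0.0
```

```bash
python3 - <<'E'
from h import *
go(.5925,.1495,.27,61.5)
d=snap("wrist");im=d["pixels"];cv2.imwrite("pics/w4.png",im)
print("bar ends pred",[proj(d,(.5925+k*.045*.879,.1495-k*.045*.477,.122)) for k in(-1,0,1)])
h=cv2.cvtColor(im,cv2.COLOR_BGR2HSV);w=cv2.inRange(h,(0,0,150),(180,70,255))
for c in cv2.findContours(w,0,2)[0]:
    if 30<cv2.contourArea(c)<3000:
        (u,v),r=cv2.minEnclosingCircle(c);print("cap",round(u),round(v),round(r,1),ray(d,u,v,.124).round(4))
E
```

```text
shift [-0.0001  0.0003  0.0078] turn [ 0.    0.   -0.03] tcp [0.5923 0.1493 0.2778] t 11.5
bar ends pred [(np.float64(320.14961578044927), np.float64(122.83462245817013)), (np.float64(320.16159314236126), np.float64(173.59644244509582)), (np.float64(320.1725272104924), np.float64(219.93663006518454))]
cap 308 319 33.6 [0.7223 0.0641 0.124 ]
cap 82 287 32.2 [ 0.5816 -0.1149  0.124 ]
cap 78 273 27.9 [ 0.5675 -0.1081  0.124 ]
cap 88 258 10.1 [ 0.5582 -0.0886  0.124 ]
cap 37 262 26.1 [ 0.539  -0.1354  0.124 ]
cap 286 216 10.2 [0.6122 0.1025 0.124 ]
cap 45 245 45.2 [ 0.5287 -0.1159  0.124 ]
cap 362 128 9.8 [0.5731 0.2003 0.124 ]
```

View pics/w4.png

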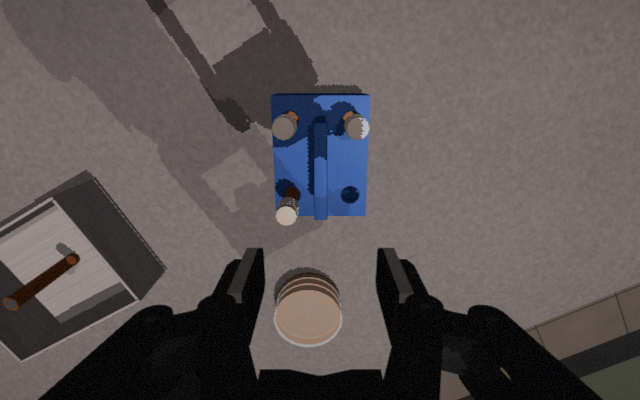

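The wrist view shows the bar at u≈320 and v≈118–219, as predicted, with the free hole at (350,195). I'll descend straight down and grip.

>>> {"op": "step_arm", "data": {"commands": [0, 0, 0.03, 0, 0, 0, 0, 0, 0.06, 0, 0, 0, 0, 0, 0.085, 0, 0, 0, 0, 0, 0.11, 0, 0, 0, 0, 0, 0.13, 0, 0, 0, 0, 0, 0.15, 0, 0, 0, 0, 0, 0.165, 0, 0, 0, 0, 0, 0.178, 0, 0, 0, 0, 0, 0.184, 0, 0, 0, 0, 0, 0.184, 0, 0, 0]}}

```text
t: 12.55
tcp_pos: [0.5919, 0.1493, 0.093]
tool_rot: [0.246, 0.969, -0.0, -0.001]
force: [0.0, -0.6, 0.5]
finger_gap: 0.597
gripper_force: 0.0
```

>>> {"op": "step_arm", "data": {"commands": [0, 0, 0, 0, 0, 0, 0, 0, 0, 0, 0, 0, 0, 0, 0, 0, 0, 0, 0, 0, 0, 0, 0, 0, 0, 0, 0, 0, 0, 0, 0, 0, 0, 0, 0, 0, 0, 0, 0, 0, 0, 0, 0, 0, 0, 0, 0, 0, 0, 0, 0, 0, 0, 0, 0, 0, 0, 0, 0, 0], "jaw": 0, "grip_force": 70}}

```text
t: 13.55
tcp_pos: [0.593, 0.1493, 0.0948]
tool_rot: [0.246, 0.969, 0.0, 0.001]
force: [-0.6, 0.6, 5.3]
finger_gap: 0.13
gripper_force: 69.1
```

>>> {"op": "step_arm", "data": {"commands": [0, 0, -0.002, 0, 0, 0, 0, 0, -0.005, 0, 0, 0, 0, 0, -0.01, 0, 0, 0, 0, 0, -0.015, 0, 0, 0, 0, 0, -0.02, 0, 0, 0, 0, 0, -0.025, 0, 0, 0, 0, 0, -0.03, 0, 0, 0, 0, 0, -0.035, 0, 0, 0, 0, 0, -0.038, 0, 0, 0, 0, 0, -0.04, 0, 0, 0]}}

```text
t: 14.55
tcp_pos: [0.5924, 0.1493, 0.1342]
tool_rot: [0.246, 0.969, 0.0, 0.0]
force: [0.7, 0.3, -2.6]
finger_gap: 0.126
gripper_force: 68.1
```

```bash
python3 - <<'E'
from h import *
go(.5925,.1495,.225,61.5)
d=snap("scene");cv2.imwrite("pics/s5.png",cv2.resize(d["pixels"][120:290,200:455],None,fx=2.5,fy=2.5))
E
```

```text
shift [-0.      0.0002 -0.0908] turn [ 0.01  0.02 -0.02] tcp [0.5924 0.1493 0.1342] t 14.55
```

View pics/s5.png

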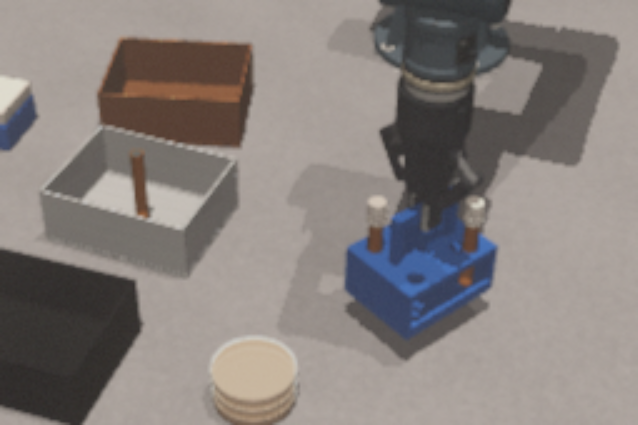

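The rack hangs level, about 40 mm up, with its capped tubes, and the open tube stands in the steel pan. I'll lift another 100 mm and hold.

>>> {"op": "step_arm", "data": {"commands": [0, 0, -0.005, 0, 0, 0, 0, 0, -0.015, 0, 0, 0, 0, 0, -0.027, 0, 0, 0, 0, 0, -0.04, 0, 0, 0, 0, 0, -0.053, 0, 0, 0, 0, 0, -0.066, 0, 0, 0, 0, 0, -0.079, 0, 0, 0, 0, 0, -0.09, 0, 0, 0, 0, 0, -0.097, 0, 0, 0, 0, 0, -0.1, 0, 0, 0]}}

```text
t: 15.6
tcp_pos: [0.5926, 0.1493, 0.2348]
tool_rot: [0.246, 0.969, 0.0, 0.001]
force: [1.2, 0.0, -2.5]
finger_gap: 0.125
gripper_force: 68.2
```

>>> {"op": "step_arm", "data": {"commands": [0, 0, 0, 0, 0, 0, 0, 0, 0, 0, 0, 0, 0, 0, 0, 0, 0, 0, 0, 0, 0, 0, 0, 0, 0, 0, 0, 0, 0, 0, 0, 0, 0, 0, 0, 0, 0, 0, 0, 0, 0, 0, 0, 0, 0, 0, 0, 0, 0, 0, 0, 0, 0, 0, 0, 0, 0, 0, 0, 0]}}

```text
t: 16.6
tcp_pos: [0.5923, 0.1493, 0.2338]
tool_rot: [0.246, 0.969, -0.0, 0.0]
force: [-0.6, 0.1, -3.3]
finger_gap: 0.122
gripper_force: 68.2
```

>>> {"op": "step_arm", "data": {"commands": [0, 0, 0, 0, 0, 0, 0, 0, 0, 0, 0, 0, 0, 0, 0, 0, 0, 0, 0, 0, 0, 0, 0, 0, 0, 0, 0, 0, 0, 0, 0, 0, 0, 0, 0, 0, 0, 0, 0, 0, 0, 0, 0, 0, 0, 0, 0, 0, 0, 0, 0, 0, 0, 0, 0, 0, 0, 0, 0, 0]}}

```text
t: 17.6
tcp_pos: [0.5923, 0.1493, 0.2338]
tool_rot: [0.246, 0.969, 0.0, 0.0]
force: [-0.1, 0.8, -3.5]
finger_gap: 0.123
gripper_force: 68.2
```

```bash
python3 - <<'E'
from h import *
d=snap("scene");cv2.imwrite("pics/s6.png",cv2.resize(d["pixels"][100:290,200:455],None,fx=2.5,fy=2.5))
s=manip.sense();print(s["tcp_pos"],s["force"],s["finger_gap"],s["gripper_force"],np.abs(s["qd"]).max())
E
```

```text
[0.59229386 0.14926729 0.23379293] [-0.0782291   0.58440867 -2.5062558 ] 0.1267245046409571 68.21597814559937 0.01046920471097368
```

View pics/s6.png

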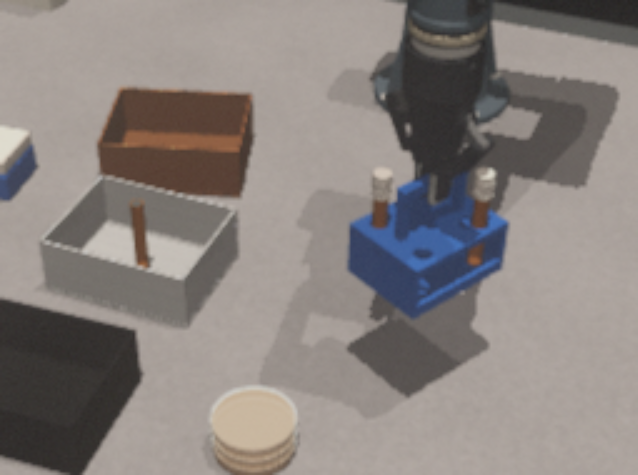

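The rack hangs level and steady, about 140 mm up. Two capped tubes are visible and the third is behind the gripper. The open tube is in the pan.

```bash
python3 -c "
from station import manip
print(manip.sign_off())"
```

```text
the job is handed in; nothing more can be done
None
```

The capless tube is in the steel discard pan, standing upright there, and I handed the job in with the rack held level and steady about 14 cm above the bench; two of its three capped tubes were visible in the last picture, the third was hidden behind the gripper, and no verdict came back.

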